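# Re-clamp a pressure regulator and snap its cover on

## Task

The open pressure regulator is clamped in the work holder across its two latch faces, so the cover's clips cannot pass the jaws: slide the jaw open, give the regulator a quarter turn, set it back down flat on the holder's bed between the jaws and slide the jaw up against its port faces. Then put the white cover on it and press it down until both clips snap and it sits fully home, and keep pressing: finish with the hand still holding the cover down firmly (about 10 N), not letting go. Leave the gauge, the screwdriver and the steel adapter where they lie.

Things in the scene. Friction and masses are not known exactly. Their poses are not given: they have to be found in the camera images.
- holder: Slide-jaw work holder, fixed: dark steel base plate 90 (x) x 262 mm (y -34 to +228), 10 mm thick, guide rods, fixed jaw, sliding jaw. Origin on the mat under the middle of the fixed jaw's gripping face (plane y = 0); z up; y points along the slide from the fixed to the sliding jaw. Jaw plates are 48 mm wide (x), top 50 mm above the mat; the fixed one is 16 mm thick.
- holder_bed (a point): Middle of the jaw width on the flat bed, 22 mm above the mat and 23 mm from the fixed jaw's face: where the centre of the regulator's underside comes when it is clamped on its port faces. The bed is 44 mm wide (x); the jaws rise 28 mm above it.
- jaw (a joint): Sliding jaw, stays where it is left by drag of its rods (about 5 N): 0 to 0.038 m, growing as it opens along the holder's +y. The gap between the jaws is 40 mm + this value: about 0.012 at the start (on 52 mm), about 0.006 when closed on the 46 mm port faces.
- jaw_knob (a point): Centre of the round black knob on the sliding jaw: 20 mm diameter, 42 to 66 mm above the mat, on a 12 mm stem, 56 mm behind the jaw's face (42 mm behind the back of its 14 mm thick plate, which is 50 mm high). The carriage below it is 32 mm high and 86 mm wide. Pinch it from above at any yaw and slide it.
- regulator: Open pressure regulator, 0.32 kg: grey cast block 52 (its x) x 46 (its y) x 46 mm high, origin at the centre of its underside, z up. Latch faces across x: each has a 30 mm wide channel with a catch. Port faces across y: plain, with a round brass port. It starts on the bed with its x along the holder's y; must end with its x along the holder's x, either way round. Its upper 18 mm clear the jaws.
- regulator_seat (a point): Centre of the regulator block's top face, 46 mm above its underside: the shoulder on which the cover's rim sits. On it stands the black electronics carrier, 40 (x) x 34 (y) mm and 20 mm high, tapered at the top, which goes inside the cover with about 3 mm of play all round.
- cover: White hollow cover, 80 g, open below: 52 (its x) x 46 (its y) mm, 40 mm from rim to flat top. Origin at the centre of the rim, z up. A 24 mm wide clip hangs on each x side (58 mm over both), to 26 mm below the rim; the plain y sides are for gripping. Starts standing on its clips (rim 26 mm up). Fits with its x along the regulator's x, either way round; seated, its origin is at regulator_seat.
- clip_a (a joint): Spread of the cover's +x clip (rad): 0 relaxed, about 0.1 while its hook rides over the catch, back near 0 once snapped. The hooks meet the catches about 8 mm above the seat; the push rises to some 10 to 20 N and drops suddenly 2 to 3 mm above the seat, then the rim lands.
- clip_b (a joint): The same for the clip on the cover's -x side.
- gauge: Bystander: digital pressure gauge lying on its back, 84 mm diameter, 31 mm high, with a 48 mm long stem along its -y; origin under its centre.
- driver: Bystander: screwdriver, 170 mm long, lying on the mat along its x.
- adapter: Bystander: round steel adapter, 32 mm diameter, 34 mm high, origin under its centre.

How it is judged:
By the outcome, as a careful person would: the job done as asked, in the order asked, and still so for the second after the job is handed in, while the arm keeps its last pose, push and grip.
It also fails if it takes over 67 s, if anything falls off the work surface, if the arm or the gripper's body presses on something with over 40 N, if the wrist force passes 120 N, or if a joint passes its speed limit or range.

## Robot

A 7-joint arm with a two-finger parallel gripper is mounted at the origin on the work surface. World frame = base frame: x ahead of the robot, y to its left, z up, the work surface at z = 0. Lengths are in m, angles in rad, forces in N, time in s.
With the tool pointing down it reaches from about 0.35 to 0.9 m from the base axis. Payload 8.1 kg.
Tool frame: the origin (TCP) lies at the very end of the fingers, on their centre line; the grasp point (between the pads) lies 19 mm behind it (arm.tcp_to_grasp is the distance from the TCP to the grasp point, in m); z points along the fingers, y is the line along which they close (so a half turn about z gives the same grasp; the last joint's range is limited). The gripper opens to 92 mm and grips with 3 to 60 N. Pads are 19 mm wide; open, the fingers measure 130 mm over their backs; the gripper's body (75 mm by 190 mm) begins 47 mm behind the grasp point.
Start: joints at [-1.394, 0.434, 0.025, 1.573, -0.012, 1.134, -0.075], TCP at [0.173, 0.601, 0.227] pointing down, gripper open.
Joint ranges: [-2.62, 2.62], [-0.44, 2.09], [-1.27, 1.32], [0.08, 2.57], [-1.32, 4.46], [0.12, 2], [-2.74, 2.74]. Speed limits (rad/s): [2.22, 2.22, 3.01, 3.01, 3.14, 3.14, 3.14].

## Interface

Orientations are given as a rotation vector (axis times angle).
In Python, from cell import arm, cams, telemetry gives the robot as it stands (arm), with the cameras (cams) and the readings (telemetry).
- The arm moves only by the tool hand_motion, called after "Request:" by a JSON object that holds its "api" and its "payload". Schema: {"type":"object","properties":{"increments":{"type":"array","items":{"type":"object","properties":{"tx":{"type":"number"},"ty":{"type":"number"},"tz":{"type":"number"},"turn":{"type":"number"},"jaw":{"type":"number"}},"additionalProperties":false,"required":["jaw"]},"minItems":1,"maxItems":10},"clamp_n":{"type":"number"},"only":{"type":"string"},"quiet":{"type":"boolean"},"lines":{"type":"string"}},"required":["increments"],"additionalProperties":false}. increments is a list of rows, 1 to 10 of them, each an object with the fields tx, ty, tz (the shift in shares of the most that a row can go, 1 being 50 mm), turn (a turn about the tool's z in parts of the range, where 1.0 means pi/2 rad), jaw (the opening from 0.0 (shut) to 1.0 (fully open)); a field left out counts as zero (the opening has to be given); each row shifts and turns the commanded pose from where the row before left it, along the tool's axes as they then stand; what a row does not reach is not made up. A row lasts 1/10 s, in which the tool goes at most 0.05 m and 0.15 rad, less where a joint would pass 70% of its speed; a pose out of reach is approached as far as the arm can. The fingers move at their own pace and stop on an object; clamp_n is the grip in N (left out, the last holds). Time passes only in rows, so rows that do not move let the fingers close. The tool returns the time, the measured TCP pose, the force, the opening and the grip force at its end. only (a regular expression) keeps the lines of the reply that match it, lines (a string "A,B") keeps lines A to B, and quiet returns only ok. Input that does not fit is refused with a message, and nothing moves.
- telemetry.observe(): the state, without advancing time (a new reading comes with each control period).
- cams.get_image(name): name is "scene" or "top" or "wrist"; returns a dict with "image" (400x640x3 uint8, blue, green, red), "fx", "fy", "cx", "cy" (pixels), "cam_to_world" (4x4, takes a point from camera to world coordinates); the wrist camera has in their place "mount" (4x4, takes a point from camera to tool coordinates, whose origin is the TCP and whose axes are the flange's). Camera axes: x right, y down, z forward; pixel columns grow to the right and rows downward; lengths in m; the calibration is good to about 2 mm. The wrist camera is an equidistant fisheye: a pixel r from the principal point sees the ray r / f radians off the axis. A picture is of the moment at which its call begins: read the wrist's pose just before it. There is no depth.
- arm.sign_off(): hands the job in; it is judged then, once.
The state is a dict: "clock": time; "joints": joint angles; "dq": joint speeds; "joint_efforts": joint torques, N m; "position": TCP position; "ee_rot": TCP orientation; "force": force on the tool from outside, world axes, zero at the start; "ft_torque": the same for the moment, N m; "width": opening from 0.0 (shut) to 1.0 (fully open); "gripper_force": force on a finger pad.
Only numpy, scipy, OpenCV 4.12 (cv2) and the standard library are available. Lean on these libraries where they do the work, as an engineer would, in place of code of your own. Each camera call takes 0.05 s, during which the arm holds its last target. There are 200 camera calls.

## Working session

There is one attempt and no reset: what is moved stays moved. The work goes in short steps, Python scripts to look and compute and a tool call to move; the robot and the scene stay as the last step left them, time stands still between calls to the robot, and variables do not carry over. Pictures are saved under pics/ and viewed, at most 11 in all, crops included, and the job is handed in when it is done.

```bash
ls; mkdir -p pics
```

Run:
```python
from cell import arm, cams, telemetry
import cv2,numpy as np
s=telemetry.observe(); print(s)
for n in("scene","top"):
    d=cams.get_image(n); cv2.imwrite(f"pics/{n}0.png",d["image"]); print(n,d["fx"],d["cx"],d["cy"],np.round(d["cam_to_world"],3).tolist())
print(arm.tcp_to_grasp)
```

```text
cell.py
pics
{'clock': 0.0, 'joints': array([-1.39359125,  0.43519194,  0.02494287,  1.57413179, -0.01160675,
        1.13400563, -0.07511393]), 'dq': array([-1.66611575e-04,  5.89605279e-04,  1.72437538e-03,  2.09733958e-04,
       -1.07703252e-03, -7.89361905e-04, -2.45431281e-05]), 'joint_efforts': array([-2.38818866e-04, -6.67839217e+01,  9.84774157e-01, -3.14458930e+01,
       -6.05416973e-02,  4.31423611e-02,  1.70857606e-04]), 'position': array([0.1724955 , 0.60016866, 0.2259505 ]), 'ee_rot': array([-4.38163467e-01, -3.11078725e+00,  2.49573966e-03]), 'force': array([ 0.04203528, -0.85192658, -0.68219402]), 'ft_torque': array([-0.04673217,  0.01936875,  0.00772884]), 'gripper_force': 0.0, 'width': 1.002361506527397}
scene 386.55110136633095 320.1865978439885 201.78336611236182 [[-0.863, 0.348, -0.365, 0.898], [0.504, 0.59, -0.63, 0.503], [-0.004, -0.729, -0.685, 0.645], [0.0, 0.0, 0.0, 1.0]]
top 394.9785119429272 324.89114165308564 208.00651488905748 [[0.001, -0.989, 0.15, 0.43], [-1.0, -0.004, -0.021, -0.006], [0.021, -0.15, -0.988, 1.145], [0.0, 0.0, 0.0, 1.0]]
0.0188
```

View pics/top0.png

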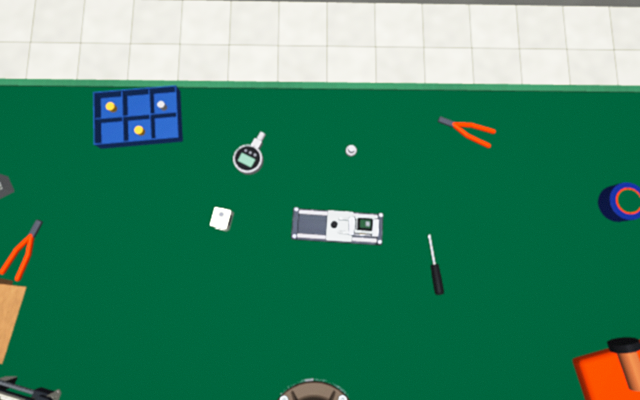

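View pics/scene0.png

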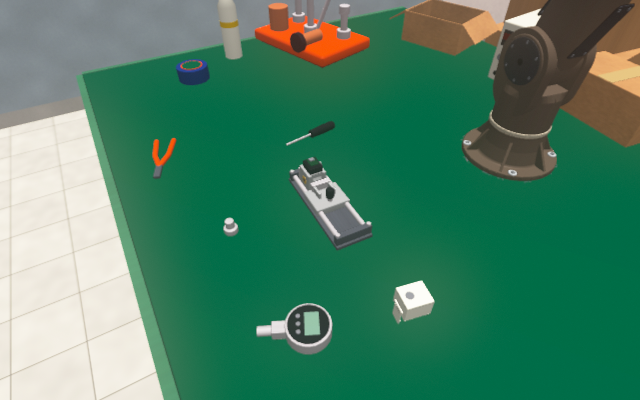

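The top view shows the holder at cols 292-383, rows 208-243, with its fixed jaw on the right, so holder +y is roughly world +y. The cover is near (221,219), the gauge at (248,158), the adapter at (351,150) and the driver at (436,265). The scene view agrees. I'll zoom in and compute first rays.

Create h.py:
```python
from cell import arm, cams, telemetry
import cv2,numpy as np
from scipy.spatial.transform import Rotation as R
def pose(s=None):
    s=s or telemetry.observe(); return R.from_rotvec(s["ee_rot"]).as_matrix(),np.array(s["position"])
def look(n):
    if n=="wrist":
        M,p=pose(); d=cams.get_image(n); T=np.eye(4);T[:3,:3]=M;T[:3,3]=p
        d["T"]=T@np.array(d["mount"]); d["fish"]=True
    else: d=cams.get_image(n); d["T"]=np.array(d["cam_to_world"]); d["fish"]=False
    return d
def ray(d,u,v):
    a=np.array([(u-d["cx"])/d["fx"],(v-d["cy"])/d["fy"]])
    if d["fish"]:
        r=np.hypot(*a); k=np.array([*(a/max(r,1e-9)*np.sin(r)),np.cos(r)])
    else: k=np.array([*a,1.])
    return d["T"][:3,3],d["T"][:3,:3]@k
def onz(d,u,v,z):
    o,k=ray(d,u,v); return o+k*(z-o[2])/k[2]
def proj(d,P):
    c=np.linalg.inv(d["T"])@np.append(P,1); c=c[:3]
    if d["fish"]:
        r=np.arctan2(np.hypot(c[0],c[1]),c[2]); q=c[:2]/np.hypot(c[0],c[1])*r
    else: q=c[:2]/c[2]
    return q*[d["fx"],d["fy"]]+[d["cx"],d["cy"]]
def tool(dP):  # world delta -> tool axes
    return pose()[0].T@np.array(dP)
```

Run:
```python
from h import *
M,p=pose(); print(np.round(M,3).tolist())
d=look("top"); im=d["image"]
a=cv2.resize(im[195:255,285:391],None,fx=7.5,fy=7.5,interpolation=cv2.INTER_CUBIC)[:450,:795]
g=cv2.resize(im[200:240,200:240],(400,400),interpolation=cv2.INTER_CUBIC)
print(a.shape); cv2.imwrite("pics/t1.png",cv2.resize(a,(795,450)))
print("holder",onz(d,292,225,.01),onz(d,383,227,.01)); print("cover",onz(d,221,219,.066))
w=look("wrist"); cv2.imwrite("pics/w0.png",w["image"]); print(w["fx"],w["cx"],w["cy"],np.round(w["mount"],3).tolist())
m=(im.min(2)>150).astype(np.uint8)
n,l,st,c=cv2.connectedComponentsWithStats(m[195:245,195:245]);print(st,c)
```

```text
[[-0.961, 0.276, -0.0], [0.276, 0.961, -0.001], [-0.0, -0.001, -1.0]]
(450, 795, 3)
holder [0.55210614 0.06427973 0.01      ] [ 0.54720164 -0.19875178  0.01      ]
cover [0.56189452 0.25492931 0.066     ]
309.70691628693146 321.18055782822915 194.79746730813306 [[-0.001, -0.959, -0.283, 0.076], [1.0, -0.001, 0.0, -0.0], [-0.0, -0.283, 0.959, -0.156], [0.0, 0.0, 0.0, 1.0]]
[[   0    0   50   50 2119]
 [  15   12   22   23  381]] [[24.39216612 24.78716376]
 [25.09973753 22.90288714]]
```

View pics/t1.png

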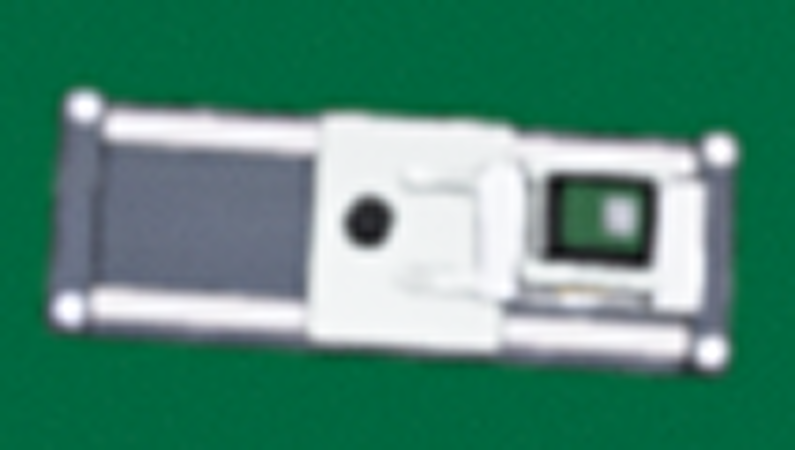

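The zoomed top view gives posts at crop mids (77,207) and (715,251), the knob at (368,222) and the carrier at (602,220). I'll convert these to world coordinates and plan the approach.

Run:
```python
from h import *
d=look("top")
f=lambda x,y,z: onz(d,285+(x+.5)/7.5-.5,195+(y+.5)/7.5-.5,z)
k=f(368,222,.066); c=f(602,220,.088); a=f(77,207,.03); b=f(715,251,.03); v=(a-b)[:2]
print("knob",k,"carrier",c,"posts",a,b,"len",np.linalg.norm(v),"axis yaw off +y",np.degrees(np.arctan2(-v[0],v[1])))
print("knob-carrier (expect .052..: 52/2+56=82mm)",np.linalg.norm((k-c)[:2]))
t=np.array([k[0],k[1],.2]); M,p=pose()
print("tool move", tool(t-p))
yaw=np.arctan2(-v[0],v[1]); ty=np.array([np.cos(yaw),np.sin(yaw)])  # holder x
cur=np.arctan2(M[1,1],M[0,1]); print("turn about tool z", -(np.arctan2(ty[1],ty[0])-cur))
```

```text
knob [ 0.54877077 -0.0533591   0.066     ] carrier [ 0.54736455 -0.13656664  0.088     ] posts [0.55805035 0.05512461 0.03      ] [ 0.54215586 -0.18646074  0.03      ] len 0.24210765687214364 axis yaw off +y -3.764203597813554
knob-carrier (expect .052..: 52/2+56=82mm) 0.08321942341059901
tool move [-0.54215306 -0.5244801   0.02676005]
turn about tool z 1.3566608353106129
```

The rows are not in the units I measure in: shifts go in shares of 50 mm and turns go in shares of pi/2 rad. I convert before sending: -0.034 m is -0.68, -0.033 m is -0.66.

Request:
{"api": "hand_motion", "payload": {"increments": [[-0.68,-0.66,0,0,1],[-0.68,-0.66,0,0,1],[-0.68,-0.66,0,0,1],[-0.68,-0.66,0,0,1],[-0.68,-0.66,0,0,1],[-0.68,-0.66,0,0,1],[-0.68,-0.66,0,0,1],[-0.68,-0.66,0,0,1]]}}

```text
refused: increments[0]: [-0.68, -0.66, 0, 0, 1] is not of type 'object' (schema: type "object"). Nothing was moved.
```

Wrong form. The message asks for a list of objects with named fields, so I'll send the same numbers that way.

Request:
{"api": "hand_motion", "payload": {"increments": [{"tx":-0.68,"ty":-0.66,"jaw":1},{"tx":-0.68,"ty":-0.66,"jaw":1},{"tx":-0.68,"ty":-0.66,"jaw":1},{"tx":-0.68,"ty":-0.66,"jaw":1},{"tx":-0.68,"ty":-0.66,"jaw":1},{"tx":-0.68,"ty":-0.66,"jaw":1},{"tx":-0.68,"ty":-0.66,"jaw":1},{"tx":-0.68,"ty":-0.66,"jaw":1}]}}

```text
clock: 1.05
position: [0.3618, 0.2701, 0.227]
ee_rot: [0.438, 3.111, 0.001]
force: [1.0, 0.5, 0.9]
width: 1.0
gripper_force: 0.0
```

Request:
{"api": "hand_motion", "payload": {"increments": [{"tx":-0.68,"ty":-0.66,"jaw":0.6},{"tx":-0.68,"ty":-0.66,"jaw":0.6},{"tx":-0.68,"ty":-0.66,"jaw":0.6},{"tx":-0.68,"ty":-0.66,"jaw":0.6},{"tx":-0.68,"ty":-0.66,"jaw":0.6},{"tx":-0.68,"ty":-0.66,"jaw":0.6},{"tx":-0.68,"ty":-0.66,"jaw":0.6},{"tx":-0.68,"ty":-0.66,"jaw":0.6}]}}

```text
clock: 1.85
position: [0.5503, -0.0587, 0.2268]
ee_rot: [0.438, 3.111, 0.0]
force: [0.4, 1.1, -0.4]
width: 0.603
gripper_force: 0.0
```

Request:
{"api": "hand_motion", "payload": {"increments": [{"turn":0.0955,"jaw":0.6},{"turn":0.0955,"jaw":0.6},{"turn":0.0955,"jaw":0.6},{"turn":0.0955,"jaw":0.6},{"turn":0.0955,"jaw":0.6},{"turn":0.0955,"jaw":0.6},{"turn":0.0955,"jaw":0.6},{"turn":0.0955,"jaw":0.6},{"turn":0.0999,"jaw":0.6},{"jaw":0.6}]}}

```text
clock: 2.85
position: [0.5496, -0.0568, 0.2266]
ee_rot: [-2.288, -2.152, 0.0]
force: [0.8, 0.5, 0.1]
width: 0.598
gripper_force: 0.0
```

Run:
```python
from h import *
print(np.round(pose()[0],3).tolist(),telemetry.observe()["joints"])
d=look("wrist"); cv2.imwrite("pics/w1.png",d["image"])
```

```text
[[0.061, 0.998, -0.0], [0.998, -0.061, -0.0], [-0.0, -0.0, -1.0]] [-0.53655809  0.36795779  0.73874304  1.79442126 -0.27706121  1.08596855
  0.23846132]
```

View pics/w1.png

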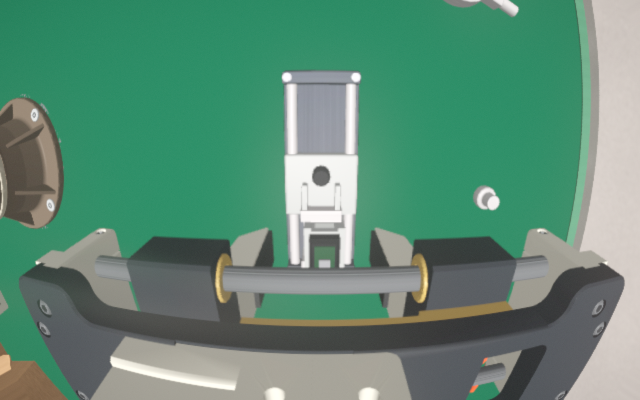

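The wrist view shows the knob at (321,176), the far posts at (287,77) and (356,77), and the jaw plate at row ~215. The regulator top is at (324,250), partly behind the gripper.

Run:
```python
from h import *
d=look("wrist"); im=d["image"]; g=im.max(2)
m=np.zeros_like(g); m[160:192,305:338]=(g[160:192,305:338]<60)
n,l,st,c=cv2.connectedComponentsWithStats(m); i=1+np.argmax(st[1:,4]); print(st[i],c[i])
K=onz(d,*c[i],.064); print("knob",K)
print("knob diam mm", 1e3*np.linalg.norm(onz(d,st[i][0],c[i][1],.062)-onz(d,st[i][0]+st[i][2],c[i][1],.062)))
# rods: left & right outer edges by green mask at rows
grn=(im[...,1].astype(int)-im[...,2]>40)
mid=[]
for r in range(95,150,6):
    row=grn[r]; L=320-np.argmax(row[320::-1]); Rr=320+np.argmax(row[320:])
    a,b=onz(d,L+.5,r,.01),onz(d,Rr-.5,r,.01); mid.append((a+b)/2); 
mid=np.array(mid); print("base width",np.linalg.norm(a-b)); v=np.polyfit(mid[:,1],mid[:,0],1); print("axis yaw deg",-np.degrees(np.arctan(v[0])),"x at knob y",np.polyval(v,K[1]))
L,Rr=None,None
for z in(.03,.04): 
    a,b=onz(d,287,77,z),onz(d,356,77,z); q=b-a; print("posts",a,b,np.linalg.norm(q),np.degrees(np.arctan2(q[1],q[0])))
M,p=pose(); print("to knob, tool",tool(np.r_[K[:2],.046]-p))
```

```text
Traceback (most recent call last):
ValueError: attempt to get argmax of an empty sequence
```

Run:
```python
from h import *
d=look("wrist"); im=d["image"]; g=im.max(2); print(g[176,310:334])
m=np.zeros_like(g); m[160:192,305:338]=(g[160:192,305:338]<100)
n,l,st,c=cv2.connectedComponentsWithStats(m); i=1+np.argmax(st[1:,4]); print(st[i],c[i])
K=onz(d,*c[i],.064); print("knob",K)
print("knob diam mm", 1e3*np.linalg.norm(onz(d,st[i][0],c[i][1],.062)-onz(d,st[i][0]+st[i][2],c[i][1],.062)))
grn=(im[...,1].astype(int)-im[...,2]>40)
mid=[]
for r in range(95,150,6):
    row=grn[r]; L=320-np.argmax(row[320::-1]); Rr=320+np.argmax(row[320:])
    a,b=onz(d,L+.5,r,.01),onz(d,Rr-.5,r,.01); mid.append((a+b)/2); 
mid=np.array(mid); print("base width",np.linalg.norm(a-b)); v=np.polyfit(mid[:,1],mid[:,0],1); print("axis yaw deg",-np.degrees(np.arctan(v[0])),"x at knob y",np.polyval(v,K[1]))
for z in(.03,.04): 
    a,b=onz(d,287,77,z),onz(d,356,77,z); q=b-a; print("posts",a,b,np.linalg.norm(q),np.degrees(np.arctan2(q[1],q[0])))
M,p=pose(); print(p,"to knob, tool",tool(np.r_[K[:2],.046]-p))
```

```text
[245 232 142  99 105 108 109 108 109 108 108 109 109 111 110 109 108 107
 100 117 200 232 244 245]
[315 167  14   9  54] [321.25925926 169.53703704]
knob [ 0.55094799 -0.04701848  0.064     ]
knob diam mm 14.80320501956786
base width 0.08882435676889869
axis yaw deg -3.83000497107717 x at knob y 0.5502374645003272
posts [0.5181017  0.05496494 0.03      ] [0.59535761 0.05070202 0.03      ] 0.07737343404315232 -3.1583308750144443
posts [0.51914079 0.05395817 0.04      ] [0.59420731 0.04981607 0.04      ] 0.07518071561406607 -3.1583308750144505
[ 0.54954158 -0.05695771  0.22669107] to knob, tool [0.01000188 0.00087969 0.18069095]
```

Run:
```python
from h import *
d=look("wrist"); im=d["image"]; g=im.max(2)
m=np.zeros_like(g); m[160:192,305:338]=(g[160:192,305:338]<160)
n,l,st,c=cv2.connectedComponentsWithStats(m); i=1+np.argmax(st[1:,4]); print(st[i],c[i])
K=onz(d,*c[i],.06); print("knob",K)
print("diam",1e3*np.linalg.norm(onz(d,st[i][0],c[i][1],.06)-onz(d,st[i][0]+st[i][2],c[i][1],.06)))
M,p=pose(); print("tool",tool(np.r_[K[:2],.05]-p))
```

```text
[312 165  18  21 284] [320.63380282 175.41197183]
knob [ 0.54982355 -0.05430071  0.06      ]
diam 19.242503179327723
tool [2.69427030e-03 1.21156729e-04 1.76719053e-01]
```

Converted, 0.045 m is 0.9, 0.003 m is 0.06.

Request:
{"api": "hand_motion", "payload": {"increments": [{"tx":0.06,"tz":0.9,"jaw":0.6},{"tz":0.9,"jaw":0.6},{"tz":0.9,"jaw":0.6},{"tz":0.9,"jaw":0.5},{"jaw":0.1},{"jaw":0.1},{"jaw":0.1},{"jaw":0.1},{"jaw":0.1},{"jaw":0.1}], "clamp_n": 25}}

```text
clock: 4.05
position: [0.5493, -0.0542, 0.0487]
ee_rot: [-2.286, -2.155, -0.001]
force: [-6.4, -1.4, 6.5]
width: 0.209
gripper_force: 25.0
```

Converted, 0.0046 m is 0.092.

Request:
{"api": "hand_motion", "payload": {"increments": [{"tx":0.092,"jaw":0.1},{"tx":0.092,"jaw":0.1},{"tx":0.092,"jaw":0.1},{"tx":0.092,"jaw":0.1},{"tx":0.092,"jaw":0.1},{"jaw":0.1},{"jaw":0.1}]}}

```text
clock: 4.75
position: [0.5508, -0.0316, 0.0487]
ee_rot: [2.286, 2.155, 0.001]
force: [-5.6, -1.8, 6.1]
width: 0.203
gripper_force: 25.0
```

Converted, -0.05 m is -1, -0.03 m is -0.6.

Request:
{"api": "hand_motion", "payload": {"increments": [{"jaw":0.5},{"jaw":0.5},{"tz":-0.6,"jaw":0.5},{"tz":-1,"jaw":0.5},{"tx":-0.2,"tz":-1,"jaw":0.8},{"tx":-0.9,"tz":-0.4,"jaw":0.9},{"tx":-0.9,"jaw":0.9},{"tx":-0.9,"jaw":0.9},{"tx":-0.9,"jaw":0.9},{"jaw":0.9}]}}

```text
clock: 5.75
position: [0.5384, -0.2286, 0.1977]
ee_rot: [2.292, 2.141, -0.002]
force: [-0.6, -0.2, -0.0]
width: 0.897
gripper_force: 0.0
```

Run:
```python
from h import *
d=look("wrist"); cv2.imwrite("pics/w2.png",cv2.resize(d["image"][60:310,180:470],None,fx=2.4,fy=2.4,interpolation=cv2.INTER_CUBIC)); print(pose())
```

```text
(array([[ 0.06521181,  0.99786936,  0.00203981],
       [ 0.9978696 , -0.06520763, -0.00205629],
       [-0.0019189 ,  0.00216956, -0.99999581]]), array([ 0.53925371, -0.22475461,  0.19707499]))
```

View pics/w2.png

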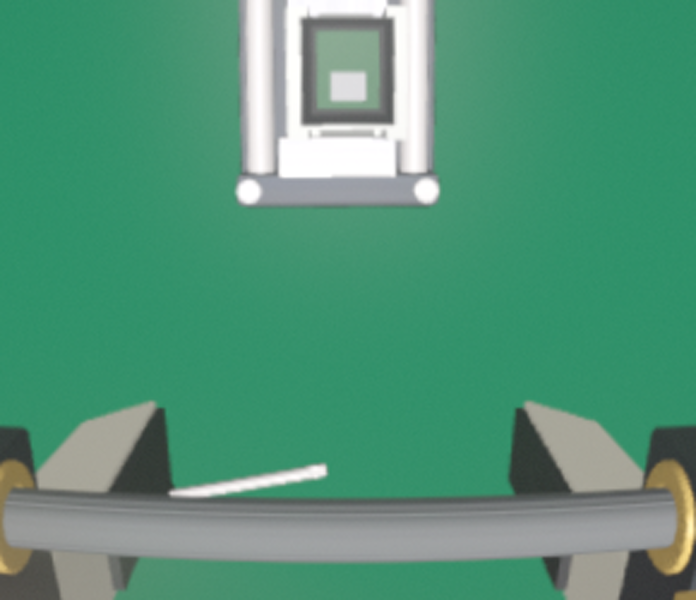

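The crop shows the dark carrier rectangle at crop x 302-393, y 17-124 (about (325,89) in the full image). The fixed jaw spans crop x 279-396, so the regulator sits slightly off-centre toward holder +x.

Run:
```python
from h import *
d=look("wrist"); im=d["image"]; g=im.max(2)
c=lambda x,y:(180+(x+.5)/2.4-.5,60+(y+.5)/2.4-.5)
m=np.zeros_like(g); m[60:116,300:350]=(im[60:116,300:350,2]<140)
n,l,st,cc=cv2.connectedComponentsWithStats(m); i=1+np.argmax(st[1:,4]); print(st[i])
cnt,_=cv2.findContours((l==i).astype(np.uint8),0,2); (ctr,wh,ang)=cv2.minAreaRect(cnt[0]); print(ctr,wh,ang)
bp=cv2.boxPoints((ctr,wh,ang))
for z in(.070,.080,.088):
    q=np.array([onz(d,*x,z) for x in bp]); e=[np.linalg.norm(q[i]-q[i-1])*1e3 for i in range(4)]
    v=q[2]-q[1]; print(z,q.mean(0),np.round(e,1),np.degrees(np.arctan2(v[1],v[0])))
F=[onz(d,*c(x,139),.05) for x in(279,396)]; print("fixed jaw face edges",F,(F[0]+F[1])/2,np.linalg.norm(F[0]-F[1]))
B=[onz(d,*c(x,205),.01) for x in(237,437)]; print("base end",B,(B[0]+B[1])/2,np.linalg.norm(B[0]-B[1]))
print("block edges",[onz(d,*c(x,70),.068) for x in(286,407)]); print(pose()[1])
```

```text
[ 306   72   38   44 1418]
(324.5, 93.5) (43.0, 37.0) 90.0
0.07 [ 0.54908364 -0.13754872  0.07      ] [39.5 33.2 39.5 33.5] -93.51352638356131
0.08 [ 0.5489369 -0.1379251  0.08     ] [38.1 32.  38.1 32.3] -93.51352638356113
0.088 [ 0.5488195  -0.13822621  0.088     ] [36.9 31.1 37.  31.4] -93.51352638356114
fixed jaw face edges [array([ 0.5201612 , -0.15854134,  0.05      ]), array([ 0.56740867, -0.16170243,  0.05      ])] [ 0.54378493 -0.16012188  0.05      ] 0.04735309705628973
base end [array([ 0.49484179, -0.1890383 ,  0.01      ]), array([ 0.58787478, -0.19526766,  0.01      ])] [ 0.54135828 -0.19215298  0.01      ] 0.09324131219373531
block edges [array([ 0.52622925, -0.13167962,  0.068     ]), array([ 0.57181646, -0.13460427,  0.068     ])]
[ 0.53990634 -0.2218736   0.19655269]
```

Converted, 0.0428 m is 0.856, 0.03 m is 0.6.

Request:
{"api": "hand_motion", "payload": {"increments": [{"tx":0.856,"ty":0.036,"jaw":0.9},{"tx":0.856,"ty":0.036,"tz":0.6,"jaw":0.8},{"tz":0.8,"jaw":0.8},{"tz":0.8,"jaw":0.8},{"tz":0.4,"jaw":0.8},{"tz":0.252,"jaw":0.8},{"jaw":0.8}]}}

```text
clock: 6.55
position: [0.548, -0.1356, 0.0535]
ee_rot: [-2.283, -2.156, 0.001]
force: [-0.4, 0.5, 0.1]
width: 0.804
gripper_force: 0.0
```

Run:
```python
from h import *
print(pose()); d=look("wrist"); cv2.imwrite("pics/w3.png",d["image"]); s=look("scene");cv2.imwrite("pics/s3.png",cv2.resize(s["image"][110:260,240:420],None,fx=4,fy=4,interpolation=cv2.INTER_CUBIC))
```

```text
(array([[ 5.71587500e-02,  9.98363448e-01, -1.81744930e-03],
       [ 9.98364851e-01, -5.71573491e-02,  8.13671318e-04],
       [ 7.08459119e-04, -1.86098593e-03, -9.99998017e-01]]), array([ 0.54804315, -0.13558131,  0.05351653]))
```

View pics/s3.png

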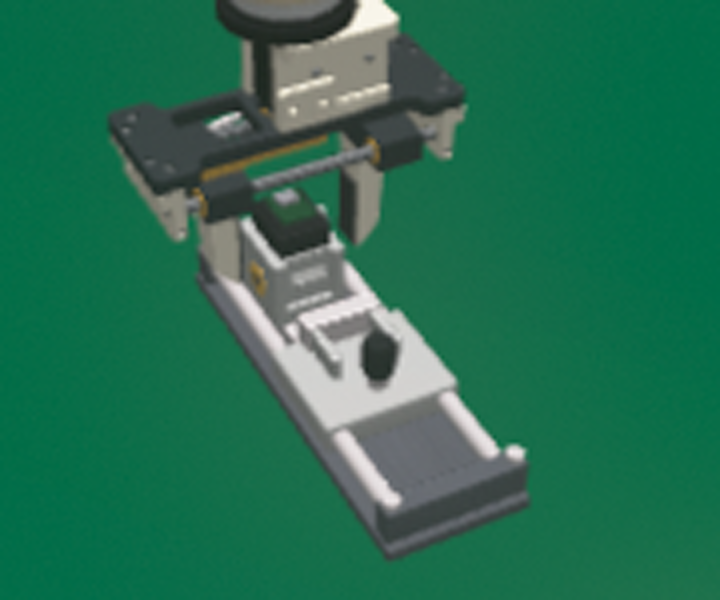

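The fingers straddle the regulator on its port faces and the jaw is open. Close and lift.

Converted, -0.03 m is -0.6, -0.02 m is -0.4.

Request:
{"api": "hand_motion", "payload": {"increments": [{"jaw":0.3},{"jaw":0.3},{"jaw":0.3},{"jaw":0.3},{"jaw":0.3},{"tz":-0.2,"jaw":0.3},{"tz":-0.4,"jaw":0.3},{"tz":-0.6,"jaw":0.3},{"jaw":0.3},{"jaw":0.3}], "clamp_n": 40}}

```text
clock: 7.65
position: [0.5485, -0.137, 0.1148]
ee_rot: [2.286, 2.155, 0.001]
force: [-0.5, 0.3, -4.6]
width: 0.496
gripper_force: 40.0
```

Converted, 0.147 rad / 1.5708 = 0.0936.

Request:
{"api": "hand_motion", "payload": {"increments": [{"turn":0.0637,"jaw":0.3},{"turn":0.0936,"jaw":0.3},{"turn":0.0936,"jaw":0.3},{"turn":0.0936,"jaw":0.3},{"turn":0.0936,"jaw":0.3},{"turn":0.0936,"jaw":0.3},{"turn":0.0936,"jaw":0.3},{"turn":0.0936,"jaw":0.3},{"turn":0.0936,"jaw":0.3},{"turn":0.0936,"jaw":0.3}]}}

```text
clock: 8.65
position: [0.5475, -0.1367, 0.1131]
ee_rot: [-3.139, -0.13, 0.003]
force: [-1.0, -0.3, -3.5]
width: 0.495
gripper_force: 40.0
```

Request:
{"api": "hand_motion", "payload": {"increments": [{"turn":0.0936,"jaw":0.3},{"turn":0.0038,"jaw":0.3},{"jaw":0.3},{"jaw":0.3}]}}

```text
clock: 9.05
position: [0.5481, -0.1371, 0.114]
ee_rot: [-3.14, 0.096, 0.001]
force: [-0.2, 0.7, -3.1]
width: 0.502
gripper_force: 40.0
```

Run:
```python
from h import *
M,p=pose(); print(M.round(3).tolist(),p,telemetry.observe()["joints"],np.degrees(np.arctan2(-M[0,1],M[1,1])))
print(tool(np.r_[.5447,-.136,.0555]-p))
```

```text
[[0.998, -0.061, -0.001], [-0.061, -0.998, 0.0], [-0.001, -0.0, -1.0]] [ 0.5480655  -0.1370834   0.11401098] [-0.55368232  0.69872646  1.10733133  1.90714734 -0.74121453  1.01971313
 -0.74546844] 176.5060632057214
[-0.00337775 -0.00086958  0.05851385]
```

Converted, 0.02 m is 0.4, 0.01 m is 0.2.

Request:
{"api": "hand_motion", "payload": {"increments": [{"tx":-0.068,"ty":-0.02,"tz":0.4,"jaw":0.3},{"tz":0.4,"jaw":0.3},{"tz":0.2,"jaw":0.3},{"tz":0.1,"jaw":0.3},{"tz":0.06,"jaw":0.3},{"tz":0.03,"jaw":0.3},{"tz":0.02,"jaw":0.3},{"jaw":0.3},{"jaw":0.3}]}}

```text
clock: 9.95
position: [0.5455, -0.1362, 0.0549]
ee_rot: [-3.14, 0.101, -0.002]
force: [-2.9, 1.5, 6.8]
width: 0.499
gripper_force: 40.0
```

Converted, -0.035 m is -0.7, -0.0345 m is -0.69.

Request:
{"api": "hand_motion", "payload": {"increments": [{"jaw":0.7},{"jaw":0.7},{"jaw":0.7},{"tz":-0.4,"jaw":0.7},{"tz":-0.6,"jaw":0.7},{"ty":-0.7,"tz":-0.4,"jaw":0.4},{"ty":-0.7,"jaw":0.4},{"tx":0.1,"ty":-0.69,"jaw":0.4},{"jaw":0.4}]}}

```text
clock: 10.85
position: [0.5579, -0.0262, 0.1233]
ee_rot: [-3.138, 0.089, 0.001]
force: [-0.3, 0.6, -0.5]
width: 0.421
gripper_force: 0.0
```

Run:
```python
from h import *
M,p=pose(); print(p, tool(np.r_[.551,-.0316,.047]-p))
d=look("wrist"); s=look("scene"); t=look("top")
z=lambda i,f:cv2.resize(i,None,fx=f,fy=f,interpolation=cv2.INTER_CUBIC)
a=z(s["image"][140:230,270:370],4); b=z(t["image"][200:250,325:395],5); c=z(d["image"][100:350,0:500],0.8)
o=np.zeros((600,800,3),np.uint8); o[:360,:400]=a; o[:250,405:755]=b; o[365:565,:400]=c; cv2.imwrite("pics/m4.png",o)
```

```text
[ 0.55791243 -0.02617956  0.12328534] [-0.00654227  0.00597414  0.07627663]
```

View pics/m4.png

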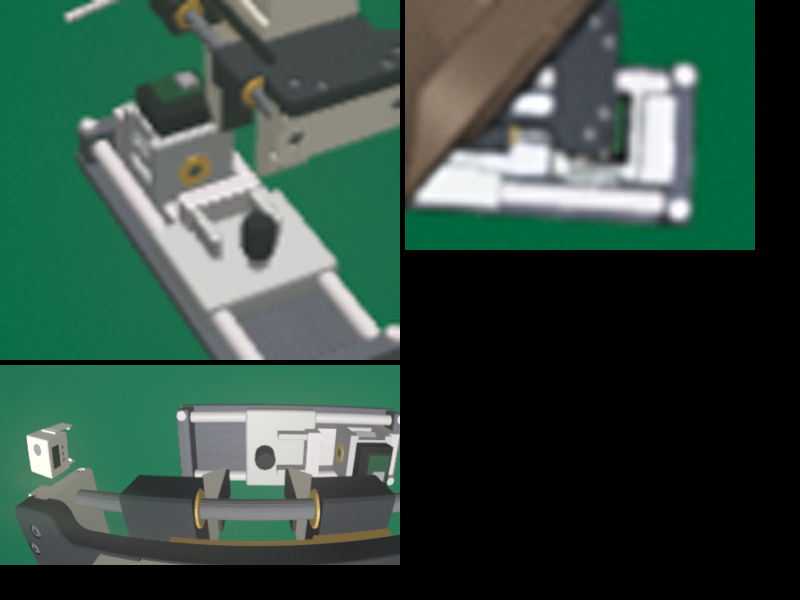

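The regulator stands upright and turned between the jaws, with a brass port facing the sliding jaw. The knob is free. Pinch it.

Converted, 0.03 m is 0.6, -0.005 m is -0.1.

Request:
{"api": "hand_motion", "payload": {"increments": [{"tx":-0.1,"tz":0.2,"jaw":0.4},{"tz":0.6,"jaw":0.4},{"tz":0.5,"jaw":0.4},{"tz":0.2,"jaw":0.4},{"jaw":0.1},{"jaw":0.1},{"jaw":0.1},{"jaw":0.1}], "clamp_n": 25}}

```text
clock: 11.8
position: [0.5523, -0.0326, 0.0499]
ee_rot: [3.139, -0.102, 0.003]
force: [-1.1, -3.5, 1.3]
width: 0.205
gripper_force: 25.0
```

Converted, 0.005 m is 0.1, 0.003 m is 0.06.

Request:
{"api": "hand_motion", "payload": {"increments": [{"ty":0.1,"jaw":0.1},{"ty":0.1,"jaw":0.1},{"ty":0.1,"jaw":0.1},{"ty":0.1,"jaw":0.1},{"ty":0.06,"jaw":0.1},{"ty":0.02,"jaw":0.1},{"jaw":0.1}], "clamp_n": 40}}

```text
clock: 12.5
position: [0.5509, -0.0543, 0.0499]
ee_rot: [-3.137, 0.099, -0.002]
force: [-1.0, 4.7, 6.5]
width: 0.204
gripper_force: 40.0
```

Converted, 0.001 m is 0.02.

Request:
{"api": "hand_motion", "payload": {"increments": [{"ty":0.02,"jaw":0.1},{"ty":0.02,"jaw":0.1},{"ty":0.02,"jaw":0.1},{"ty":0.02,"jaw":0.1},{"jaw":0.1}]}}

```text
clock: 13.0
position: [0.5507, -0.0575, 0.0498]
ee_rot: [-3.136, 0.098, -0.001]
force: [-2.1, 6.5, 8.0]
width: 0.204
gripper_force: 40.0
```

Converted, 0.001 m is 0.02.

Request:
{"api": "hand_motion", "payload": {"increments": [{"ty":0.02,"jaw":0.1},{"ty":0.02,"jaw":0.1},{"ty":0.02,"jaw":0.1},{"jaw":0.1}]}}

```text
clock: 13.4
position: [0.5505, -0.06, 0.0498]
ee_rot: [-3.136, 0.098, -0.001]
force: [-1.9, 7.4, 8.6]
width: 0.201
gripper_force: 40.0
```

Converted, 0.001 m is 0.02.

Request:
{"api": "hand_motion", "payload": {"increments": [{"ty":0.02,"jaw":0.1},{"ty":0.02,"jaw":0.1},{"jaw":0.1}]}}

```text
clock: 13.7
position: [0.5504, -0.062, 0.0498]
ee_rot: [-3.136, 0.098, -0.001]
force: [-1.6, 8.7, 8.5]
width: 0.206
gripper_force: 40.0
```

Converted, 0.001 m is 0.02.

Request:
{"api": "hand_motion", "payload": {"increments": [{"ty":0.02,"jaw":0.1},{"ty":0.02,"jaw":0.1},{"jaw":0.1}]}}

```text
clock: 14.0
position: [0.5504, -0.0624, 0.0498]
ee_rot: [-3.133, 0.096, -0.001]
force: [-1.1, 12.8, 11.7]
width: 0.204
gripper_force: 40.0
```

Converted, 0.0015 m is 0.03.

Request:
{"api": "hand_motion", "payload": {"increments": [{"ty":0.03,"jaw":0.1},{"ty":0.03,"jaw":0.1},{"jaw":0.1}]}}

```text
clock: 14.3
position: [0.5504, -0.0624, 0.0497]
ee_rot: [-3.129, 0.092, 0.0]
force: [-3.4, 21.2, 16.9]
width: 0.205
gripper_force: 40.1
```

Converted, -0.045 m is -0.9, -0.04 m is -0.8.

Request:
{"api": "hand_motion", "payload": {"increments": [{"ty":-0.08,"jaw":0.4},{"jaw":0.4},{"tz":-0.8,"jaw":0.4},{"ty":0.2,"tz":-0.9,"jaw":0.4},{"tx":-0.4,"ty":0.6,"tz":-0.7,"jaw":0.8},{"tx":-0.8,"ty":0.6,"tz":-0.6,"jaw":0.9},{"tx":-0.6,"ty":0.2,"jaw":0.9},{"jaw":0.9},{"jaw":0.9}]}}

```text
clock: 15.2
position: [0.4606, -0.1357, 0.1948]
ee_rot: [-3.138, 0.103, -0.002]
force: [-0.7, 0.5, -0.1]
width: 0.786
gripper_force: 0.0
```

Run:
```python
from h import *
print(pose()); d=look("wrist"); cv2.imwrite("pics/w5.png",cv2.resize(d["image"][30:230,180:460],None,fx=2.8,fy=2.8,interpolation=cv2.INTER_CUBIC))
```

```text
(array([[ 0.99786329, -0.06532297,  0.00132478],
       [-0.06532485, -0.99786303,  0.00143007],
       [ 0.00122853, -0.00151355, -0.9999981 ]]), array([ 0.46064575, -0.13566233,  0.19484245]))
```

View pics/w5.png

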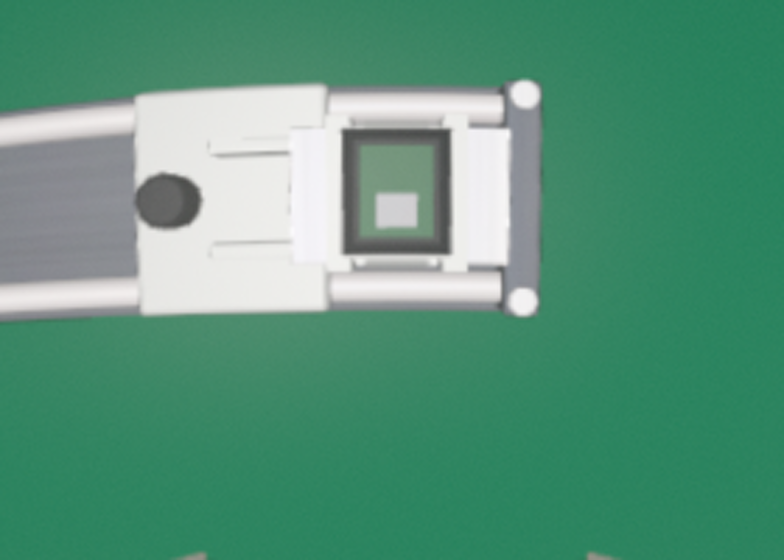

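The regulator is clamped squarely on its port faces. The carrier spans crop (343,128)-(451,255) and its channels face holder ±x. Measure it, then go on to look at the cover.

Add to h.py:
```python
def rect(d,m,z):
    n,l,st,_=cv2.connectedComponentsWithStats(m.astype(np.uint8)); i=1+np.argmax(st[1:,4])
    cnt,_=cv2.findContours((l==i).astype(np.uint8),0,2); r=cv2.minAreaRect(cnt[0])
    q=np.array([onz(d,*x,z) for x in cv2.boxPoints(r)]); e=[round(1e3*np.linalg.norm(q[k]-q[k-1]),1) for k in(1,2)]
    v=q[1]-q[0]; print("px",np.round(r[0],1),"z",z,"ctr",q.mean(0).round(4),"edges",e,"yaw",np.degrees(np.arctan2(v[1],v[0])).round(2)); return q.mean(0)
```

Run:
```python
from h import *
d=look("wrist"); im=d["image"]
m=np.zeros(im.shape[:2],bool); m[70:126,298:346]=im[70:126,298:346,2]<150
for z in(.068,.08,.088): rect(d,m,z)
c=lambda x,y:(180+(x+.5)/2.8-.5,30+(y+.5)/2.8-.5)
print("block edges", [onz(d,*c(*q),.068).round(4) for q in((327,191),(467,191))])
t=look("top"); T=t["image"]; m=np.zeros(T.shape[:2],bool); m[195:245,195:245]=T[195:245,195:245].min(2)>150
for z in(.05,.066): rect(t,m,z)
p=pose()[1]; print(p,tool(np.r_[.477,.255,.2]-p))
```

```text
px [322.   98.5] z 0.068 ctr [ 0.5454 -0.1415  0.068 ] edges [np.float64(34.1), np.float64(41.2)] yaw -93.69
px [322.   98.5] z 0.08 ctr [ 0.5451 -0.1415  0.08  ] edges [np.float64(32.6), np.float64(39.5)] yaw -93.69
px [322.   98.5] z 0.088 ctr [ 0.5449 -0.1415  0.088 ] edges [np.float64(31.7), np.float64(38.3)] yaw -93.69
block edges [array([ 0.5475, -0.1186,  0.068 ]), array([ 0.5446, -0.1635,  0.068 ])]
px [220.1 218. ] z 0.05 ctr [0.5667 0.2613 0.05  ] edges [np.float64(60.6), np.float64(50.9)] yaw -11.43
px [220.1 218. ] z 0.066 ctr [0.5647 0.2574 0.066 ] edges [np.float64(59.7), np.float64(50.2)] yaw -11.43
[ 0.46155224 -0.13529282  0.19435042] [-0.00918215 -0.39048581 -0.00596305]
```

Converted, -0.049 m is -0.98, -0.001 m is -0.02.

Request:
{"api": "hand_motion", "payload": {"increments": [{"tx":-0.02,"ty":-0.98,"jaw":0.9},{"tx":-0.02,"ty":-0.98,"jaw":0.9},{"tx":-0.02,"ty":-0.98,"jaw":0.9},{"tx":-0.02,"ty":-0.98,"jaw":0.9},{"tx":-0.02,"ty":-0.98,"jaw":0.9},{"tx":-0.02,"ty":-0.98,"jaw":0.9},{"tx":-0.02,"ty":-0.98,"jaw":0.9},{"tx":-0.02,"ty":-0.98,"jaw":0.9},{"jaw":0.9},{"jaw":0.9}]}}

```text
clock: 16.35
position: [0.4779, 0.2575, 0.1936]
ee_rot: [3.137, -0.095, 0.0]
force: [0.1, -1.3, 0.5]
width: 0.898
gripper_force: 0.0
```

Run:
```python
from h import *
print(pose(),telemetry.observe()["joints"]); d=look("wrist"); cv2.imwrite("pics/w6.png",cv2.resize(d["image"][0:220,200:440],None,fx=2.7,fy=2.7,interpolation=cv2.INTER_CUBIC))
```

```text
(array([[ 9.98176510e-01, -6.03626790e-02, -3.20970571e-05],
       [-6.03625341e-02, -9.98172632e-01, -2.78571557e-03],
       [ 1.36114851e-04,  2.78257331e-03, -9.99996119e-01]]), array([0.47788167, 0.25752456, 0.19360617])) [-1.39788924  0.58181373  1.22828722  1.87563251 -0.6063187   1.12970402
 -1.57343251]
```

View pics/w6.png

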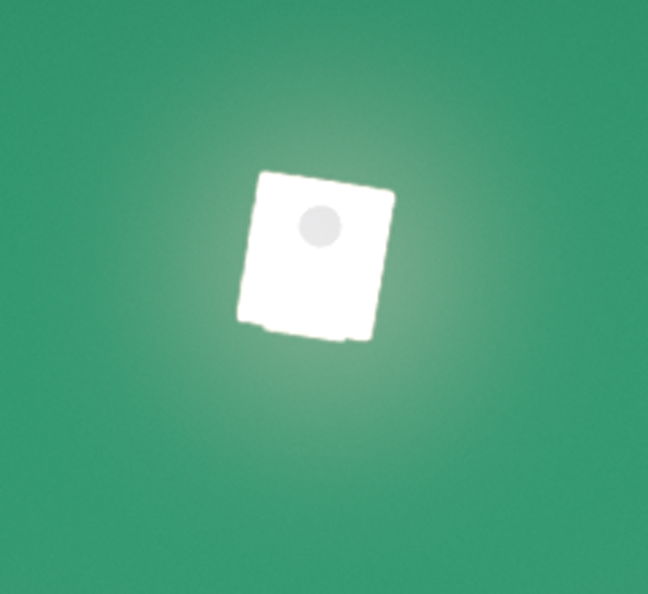

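The cover's top face has crop corners (260,171), (395,190), (372,340) and (238,322), with clips on the near and far sides. The plain sides therefore face the fingers, with about 8° of turn needed.

Run:
```python
from h import *
d=look("wrist"); im=d["image"]
m=np.zeros(im.shape[:2],bool); m[40:150,270:360]=im[40:150,270:360].min(2)>215
C=rect(d,m,.066)
c=lambda x,y:(200+(x+.5)/2.7-.5,(y+.5)/2.7-.5)
q=np.array([onz(d,*c(*k),.066) for k in((260,171),(395,190),(372,340),(238,322))]); print(q.round(4).tolist(),q.mean(0),[np.linalg.norm(q[i]-q[i-1]) for i in range(4)])
v=q[1]-q[0]; w=q[0]-q[3]; M,p=pose()
a=np.arctan2(v[1],v[0]);b=np.arctan2(w[1],w[0]);t=np.arctan2(M[1,1],M[0,1]);t2=np.arctan2(M[1,0],M[0,0])
print("turn about tool z",-(a-t),-(b-t2)); print(p,"tool to ctr",tool(np.r_[q.mean(0)[:2],.05]-p))
```

```text
px [314.3  95.5] z 0.066 ctr [0.5655 0.2563 0.066 ] edges [np.float64(53.5), np.float64(45.6)] yaw -13.07
[[0.5964, 0.2708, 0.066], [0.587, 0.2263, 0.066], [0.5362, 0.237, 0.066], [0.5455, 0.2818, 0.066]] [0.56627871 0.25396048 0.066     ] [np.float64(0.052133224100051404), np.float64(0.045503898658477), np.float64(0.05187130771866391), np.float64(0.045731252203192914)]
turn about tool z 0.1441817432608572 0.14823562063937423
[0.4780995  0.25516309 0.19422494] tool to ctr [ 0.0880545  -0.00473805  0.14422831]
```

The rows are not in the units I measure in: shifts go in shares of 50 mm and turns go in shares of pi/2 rad. I convert before sending: 0.045 m is 0.9, 0.044 m is 0.88, 0.146 rad / 1.5708 = 0.0929.

Request:
{"api": "hand_motion", "payload": {"increments": [{"tx":0.88,"ty":-0.04,"jaw":0.9},{"tx":0.88,"ty":-0.04,"jaw":0.9},{"tz":0.6,"turn":0.0929,"jaw":0.9},{"tz":0.9,"jaw":0.9},{"tz":0.9,"jaw":0.9},{"tz":0.6,"jaw":0.8},{"tz":0.24,"jaw":0.8},{"jaw":0.8},{"jaw":0.8}]}}

```text
clock: 17.35
position: [0.5672, 0.2538, 0.0341]
ee_rot: [-3.123, 0.331, -0.003]
force: [-0.2, 0.7, -0.3]
width: 0.801
gripper_force: 0.0
```

Run:
```python
from h import *
print(pose())
```

```text
(array([[ 9.77756071e-01, -2.09736329e-01,  1.93326853e-03],
       [-2.09737432e-01, -9.77757671e-01,  3.84040370e-04],
       [ 1.80972092e-03, -7.80976581e-04, -9.99998057e-01]]), array([0.56716821, 0.2538434 , 0.03411696]))
```

Request:
{"api": "hand_motion", "payload": {"increments": [{"jaw":0.3},{"jaw":0.3},{"jaw":0.3},{"jaw":0.3},{"jaw":0.3},{"jaw":0.3}], "clamp_n": 55}}

```text
clock: 17.95
position: [0.5662, 0.2547, 0.0329]
ee_rot: [-3.124, 0.329, -0.001]
force: [0.0, 1.3, 4.3]
width: 0.499
gripper_force: 55.0
```

Converted, -0.045 m is -0.9, -0.04 m is -0.8, -0.1475 rad / 1.5708 = -0.0939.

Request:
{"api": "hand_motion", "payload": {"increments": [{"tz":-0.4,"jaw":0.3},{"tz":-0.8,"jaw":0.3},{"tz":-0.9,"jaw":0.3},{"tz":-0.7,"turn":-0.0939,"jaw":0.3},{"jaw":0.3},{"jaw":0.3}]}}

```text
clock: 18.55
position: [0.5662, 0.2544, 0.174]
ee_rot: [-3.138, 0.101, -0.002]
force: [-0.6, -0.4, -2.8]
width: 0.501
gripper_force: 55.0
```

Run:
```python
from h import *
M,p=pose();print(np.degrees(np.arctan2(M[1,0],M[0,0])),p,tool(np.r_[.5452,-.1413,.175]-p))
```

```text
-3.6694168058295293 [0.56620858 0.25437215 0.17398135] [ 0.00435857  0.39620346 -0.00163386]
```

Converted, 0.046 m is 0.92, 0.045 m is 0.9.

Request:
{"api": "hand_motion", "payload": {"increments": [{"tx":0.01,"ty":0.6,"jaw":0.3},{"tx":0.01,"ty":0.9,"jaw":0.3},{"tx":0.01,"ty":0.92,"jaw":0.3},{"tx":0.01,"ty":0.92,"jaw":0.3},{"tx":0.01,"ty":0.92,"jaw":0.3},{"tx":0.01,"ty":0.92,"jaw":0.3},{"tx":0.01,"ty":0.92,"jaw":0.3},{"tx":0.01,"ty":0.9,"jaw":0.3},{"tx":0.006,"ty":0.6,"jaw":0.3},{"ty":0.324,"jaw":0.3}]}}

```text
clock: 19.55
position: [0.5436, -0.1446, 0.1718]
ee_rot: [3.139, -0.108, -0.003]
force: [-0.4, 0.2, -1.3]
width: 0.5
gripper_force: 55.0
```

Request:
{"api": "hand_motion", "payload": {"increments": [{"tz":0.4,"jaw":0.3},{"jaw":0.3},{"jaw":0.3}]}}

```text
clock: 19.85
position: [0.5446, -0.1406, 0.1518]
ee_rot: [-3.14, 0.1, 0.004]
force: [0.6, 0.2, -0.6]
width: 0.501
gripper_force: 55.0
```

Run:
```python
from h import *
M,p=pose();print(np.degrees(np.arctan2(M[1,0],M[0,0])),p,tool(np.r_[.5452,-.1413,.15]-p))
d=look("wrist"); s=look("scene")
z=lambda i,f:cv2.resize(i,None,fx=f,fy=f,interpolation=cv2.INTER_CUBIC)
o=np.zeros((600,800,3),np.uint8); o[:400,:400]=z(s["image"][120:220,260:360],4); o[:400,400:800]=z(d["image"][100:300,220:420],2); cv2.imwrite("pics/m7.png",o)
```

```text
-3.634656925871911 [ 0.54459864 -0.14064737  0.15175294] [0.00064619 0.00061363 0.00175108]
```

View pics/m7.png

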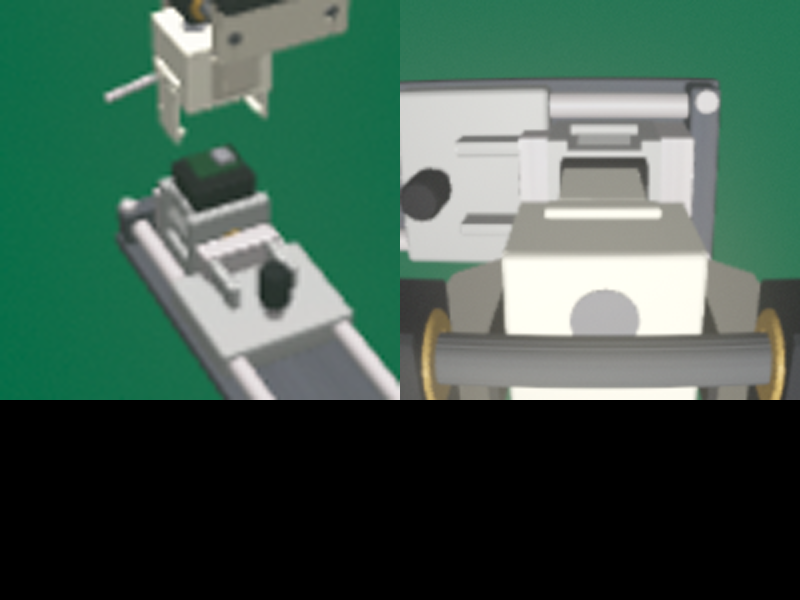

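The cover is over the regulator: its centre column is 604, the same as the carrier and channel. Descend.

Converted, 0.02 m is 0.4, 0.0006 m is 0.012.

Request:
{"api": "hand_motion", "payload": {"increments": [{"tx":0.012,"ty":0.012,"tz":0.4,"jaw":0.3},{"tz":0.2,"jaw":0.3},{"tz":0.2,"jaw":0.3},{"tz":0.16,"jaw":0.3},{"tz":0.12,"jaw":0.3},{"tz":0.08,"jaw":0.3},{"tz":0.08,"jaw":0.3},{"jaw":0.3}], "clamp_n": 60}}

```text
clock: 20.75
position: [0.5458, -0.1419, 0.0902]
ee_rot: [-3.14, 0.099, 0.001]
force: [-0.3, 0.2, -1.5]
width: 0.498
gripper_force: 60.0
```

Converted, 0.003 m is 0.06.

Request:
{"api": "hand_motion", "payload": {"increments": [{"tz":0.06,"jaw":0.3},{"tz":0.06,"jaw":0.3},{"jaw":0.3}]}}

```text
clock: 21.05
position: [0.5459, -0.1418, 0.0842]
ee_rot: [-3.14, 0.099, 0.0]
force: [0.2, 0.7, -1.0]
width: 0.5
gripper_force: 60.0
```

Request:
{"api": "hand_motion", "payload": {"increments": [{"tz":0.04,"jaw":0.3},{"tz":0.03,"jaw":0.3},{"jaw":0.3}]}}

```text
clock: 21.35
position: [0.5459, -0.1421, 0.0812]
ee_rot: [-3.14, 0.099, -0.0]
force: [-2.2, -0.2, 3.1]
width: 0.497
gripper_force: 60.0
```

Hooks are meeting the catches. Press on in small steps.

Converted, 0.001 m is 0.02.

Request:
{"api": "hand_motion", "payload": {"increments": [{"tz":0.02,"jaw":0.3},{"tz":0.02,"jaw":0.3},{"jaw":0.3}]}}

```text
clock: 21.65
position: [0.5463, -0.1423, 0.0797]
ee_rot: [3.14, -0.099, 0.002]
force: [-3.1, 0.5, 9.9]
width: 0.503
gripper_force: 60.0
```

Request:
{"api": "hand_motion", "payload": {"increments": [{"tz":0.02,"jaw":0.3},{"tz":0.02,"jaw":0.3},{"jaw":0.3}]}}

```text
clock: 21.95
position: [0.5462, -0.1423, 0.0772]
ee_rot: [3.14, -0.099, 0.001]
force: [2.1, -1.8, -1.6]
width: 0.5
gripper_force: 60.0
```

Request:
{"api": "hand_motion", "payload": {"increments": [{"tz":0.02,"jaw":0.3},{"tz":0.02,"jaw":0.3},{"jaw":0.3}]}}

```text
clock: 22.25
position: [0.546, -0.1418, 0.0752]
ee_rot: [-3.14, 0.098, -0.0]
force: [-1.7, 0.8, 5.4]
width: 0.499
gripper_force: 60.0
```

The push dropped suddenly (snap) and then the rim landed. Press to about 10 N.

Converted, 0.001 m is 0.02.

Request:
{"api": "hand_motion", "payload": {"increments": [{"tz":0.02,"jaw":0.3},{"jaw":0.3},{"jaw":0.3}]}}

```text
clock: 22.55
position: [0.5463, -0.1419, 0.0749]
ee_rot: [-3.139, 0.099, -0.002]
force: [-3.5, 2.0, 14.8]
width: 0.499
gripper_force: 60.0
```

Request:
{"api": "hand_motion", "payload": {"increments": [{"tz":0.02,"jaw":0.3},{"jaw":0.3},{"jaw":0.3}]}}

```text
clock: 22.85
position: [0.5464, -0.1418, 0.0745]
ee_rot: [-3.139, 0.099, -0.002]
force: [-4.6, 4.6, 22.5]
width: 0.499
gripper_force: 60.0
```

Converted, -0.0012 m is -0.024.

Request:
{"api": "hand_motion", "payload": {"increments": [{"tz":-0.024,"jaw":0.3},{"jaw":0.3},{"jaw":0.3},{"jaw":0.3}]}}

```text
clock: 23.25
position: [0.5462, -0.1418, 0.0746]
ee_rot: [-3.14, 0.099, -0.001]
force: [-2.4, 1.2, 10.0]
width: 0.498
gripper_force: 60.0
```

Run:
```python
from h import *
d=look("wrist"); s=look("scene")
z=lambda i,f:cv2.resize(i,None,fx=f,fy=f,interpolation=cv2.INTER_CUBIC)
o=np.zeros((500,800,3),np.uint8); o[:480,:400]=z(s["image"][140:220,270:337],6)[:480,:400]; o[:400,400:800]=z(d["image"][100:300,220:420],2); cv2.imwrite("pics/m8.png",o)
q=telemetry.observe();print(q["force"],q["position"])
```

```text
[-1.82804228  1.48257533 10.61770897] [ 0.54620547 -0.14173206  0.07458064]
```

View pics/m8.png

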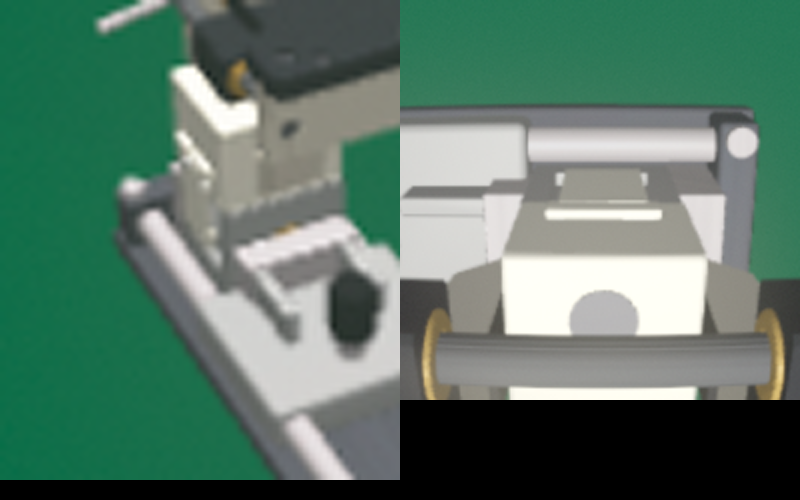

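The rim lies flush with no gap. TCP z is 0.0746, against about 0.075 expected for fully seated, and the push is about 10.6 N. Handing in.

```bash
python3 -c "
from cell import arm, cams, telemetry
print(arm.sign_off())"
```

```text
the job is handed in; nothing more can be done
None
```

The regulator is turned a quarter turn and clamped on its port faces. The cover is snapped on and fully home, judging by force, hand height and the last picture, and the job was handed in at about 23 s with the hand still pressing at about 10 N.

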